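# Index a tube rotator for loading

### The job

Make the tube rotator ready for its next tube: with the fingertips, push its arms round, one after another, until the empty arm with the orange end points straight up, and then press the black plunger knob on top fully down so that it locks the wheel there. Push gently and only on the arms, not on the sample tubes; grip nothing, and leave the vial, the beaker and the lying conical tube where they are.

Things in the scene. Friction and masses are not known exactly. Their poses are not given: they have to be found in the camera images.
- rotator: The tube rotator, fixed on the worktop; origin on the worktop under the front face of its white motor housing, x axis level to the back, z up. Housing 70 mm deep, 88 wide, top at 223 mm, on a dark foot plate 94 mm wide. The plunger's bracket stands on the housing and reaches 23 mm before the origin, up to 251 mm. The wheel hangs free in front of the housing, above low things on the worktop.
- hub (a point): Centre of the six-arm wheel, on its shaft, in the middle of the arms' thickness: 62 mm before the housing's front, 185 mm above the worktop. Does not turn. x axis: along the level shaft towards the housing (the front, with the tubes, looks along -x, roughly to the robot); z: up; y: to the left as seen from the front. The wheel turns in the y-z plane.
- wheel (a joint): Angle of the wheel (rad), 0 when the empty orange-ended arm points straight up; grows clockwise seen from its front; turns without end either way. A slipping clutch of 0.12 N m holds it: 1 to 2 N at an arm's end turns it, and it stays where it is left. A level push jams on an arm that leans over 45 degrees towards the finger: push that one upward along its arc, or take a steeper arm.
- index_tip (a point): Outer end of the one arm that has an orange end and an empty clip; z axis points outward along that arm, x axis along the shaft as for the hub. There are six equal grey arms 60 degrees apart, straight bars 18 mm wide in the plane of the wheel and 11 mm thick along the shaft, reaching 100 mm from the shaft with ends rounded at 9 mm radius; no rim joins them.
- plunger_top (a point): Top of the black round plunger knob (24 mm across, 15 mm high), on the aluminium bracket above the housing's front, 50 mm behind the plane of the arms and 275 mm above the worktop while it is up.
- plunger (a joint): How far the plunger is pressed (m): 0 up, 0.010 fully down. About 2 N of friction; stays where it is left. Its round nose enters one of six V notches of a steel disc, one per arm, only if an arm points straight up to within about 5 degrees (it then pulls the wheel true, with 5 to 10 N of pressing); else it stops after 2 mm.
- sample_1: 1.5 ml sample tube clipped along the front of the arm 60 degrees clockwise from the orange one (seen from the front), between 26 and 67 mm from the shaft and no wider than the arm; origin at its lower (inner) end. Fixed to the arm.
- sample_2: the same on the arm at 120 degrees
- sample_3: the same on the arm at 180 degrees
- sample_4: the same on the arm at 240 degrees
- sample_5: the same on the arm at 300 degrees
- vial: loose glass vial with black cap and pink content, 27 mm across, 50 mm high; origin under its centre; to be left alone
- beaker: loose small clear beaker, 56 mm across, 62 mm high; origin under its centre; to be left alone
- conical: loose 15 ml conical tube with orange cap, lying, 108 mm long along its y, 22 mm across; origin under its middle; to be left alone

How it is judged:
By the outcome, as a careful person would: the job done as asked, in the order asked, and still so for the second after the job is handed in, with the robot touching nothing.
It also fails if it takes over 67 s, if anything falls off the work surface, if the arm or the gripper's body presses on something with over 40 N, if the wrist force passes 120 N, or if a joint passes its speed limit or range.

### The arm

A 7-joint arm with a two-finger parallel gripper is mounted at the origin on a cart in front of the work surface, level with it; the furniture and walls round the work are solid. World frame = base frame: x ahead of the robot, y to its left, z up, the work surface at z = 0. Lengths are in mm, angles in rad, forces in N, time in s.
With the tool pointing down it reaches from about 425 to 875 mm from the base axis. Payload 9.9 kg.
Tool frame: the origin (TCP) lies at the very end of the fingers, on their centre line; the grasp point (between the pads) lies 19 mm behind it; z points along the fingers, y is the line along which they close (so a half turn about z gives the same grasp; the last joint's range is limited). The gripper opens to 85 mm and grips with 20 to 120 N. Pads are 22 mm wide; open, the fingers measure 114 mm over their backs; the gripper's body (76 mm by 85 mm) begins 54 mm behind the grasp point. The pads swing forward as they close: fully open they stand 13 mm farther back than shut.
Start: joints at [1.103, 0.576, 0.025, 1.437, -0.015, 1.129, -0.057], TCP at [252.756, -625.894, 231.289] pointing down, gripper open.
Joint ranges: [-2.76, 2.76], [-0.34, 2.15], [-1.52, 1.57], [0.19, 2.46], [-1.09, 4.23], [0.17, 1.99], [-2.82, 2.82]. Speed limits (rad/s): [2.22, 2.22, 3.01, 3.01, 3.14, 3.14, 3.14].

### API

Orientations are given as a rotation vector (axis times angle).
In Python, from bench import get_state, get_image, camera_info, close_job gives the robot as it stands.
- The arm moves only by the tool jog_arm, never from a script. Its argument "increments" is text: rows parted by semicolons, each of 6 numbers parted by spaces: the shift along the tool's x, y, z in cm, then the turn, a rotation vector about the tool's x, y, z in degrees. A call has 1 to 10 rows; each row is the pose to reach, as a shift and turn from the pose commanded when the call began, along the tool's axes at that moment; what a row does not reach only later rows make up. A row lasts 1/12 s, in which the tool goes at most 41.7 mm and 7.16 degrees, less where a joint would pass 70% of its speed; a pose out of reach is approached as far as the arm can. A call with a gripper value outside its range is refused whole. "grip" is the finger opening in cm, from 0 to 8.54, set as the call begins (left out, the last holds). The fingers move at their own pace and stop on an object; the grip force is fixed at half the most. Time passes only in rows, so rows that repeat a pose let the fingers close. It gives the time, the measured TCP pose, the force, the opening and the grip force at its end, in the units of the state.
- get_state(): the state, without advancing time (a new reading comes with each control period).
- get_image(name): name is "scene" or "top" or "wrist"; returns the picture (384x512x3 uint8, blue, green, red); there is no depth.
- camera_info(name): a dict with "fx", "fy", "cx", "cy" (pixels), "dist" ([k1, k2, p1, p2, k3] as OpenCV has them; the pictures are not rectified), "position" and "orientation" of the camera in the world. Camera axes: x right, y down, z forward; pixel columns grow to the right and rows downward; lengths in mm; the calibration is good to about 2 mm. A picture is of the moment at which its call begins: read the wrist's pose just before it. camera_info takes no time and is no camera call; for the wrist camera it gives the pose at the moment of the call.
- close_job(): hands the job in; it is judged then, once.
The state is a dict: "time_s": time; "joint_pos": joint angles; "joint_vel": joint speeds; "joint_efforts": joint torques, N m; "tool_pos": TCP position; "ee_rot": TCP orientation; "force": force on the tool from outside, world axes, zero at the start; "moment": the same for the moment, N m; "grip_width": finger opening in mm; "grip_force": force on a finger pad.
Only numpy, scipy, OpenCV 4.12 (cv2) and the standard library are available. Lean on these libraries where they do the work, as an engineer would, in place of code of your own. Each camera call takes 0.05 s, during which the arm holds its last target. There are 200 camera calls.

## Working session

There is one attempt and no reset: what is moved stays moved. The work goes in short steps, Python scripts to look and compute and a tool call to move; the robot and the scene stay as the last step left them, time stands still between calls to the robot, and variables do not carry over. Pictures are saved under pics/ and viewed, at most 12 in all, crops included, and the job is handed in when it is done.

Besides the shell and the picture viewer there is one more tool, called after "Request:" by a JSON object that holds its "method" and its "body", one argument or row to a line. jog_arm: Moves the arm, as the interface text tells. Its arguments: {"type":"object","properties":{"increments":{"type":"string"},"grip":{"type":"number"}},"required":["increments"]}

```bash
mkdir -p pics; ls; python3 - <<'E'
from bench import *
import cv2,numpy as np
a=get_image("scene");b=get_image("top")
np.save('pics/s.npy',a);np.save('pics/t.npy',b)
cv2.imwrite('pics/s0.png',a);cv2.imwrite('pics/t0.png',b)
for n in("scene","top","wrist"):print(n,camera_info(n))
s=get_state();print(s['tool_pos'],s['ee_rot'],s['time_s'],s['grip_width'])
E
```

```text
pics
scene {'fx': 445.0301618973567, 'fy': 445.0301618973567, 'cx': 250.09381130759996, 'cy': 191.09305151431292, 'dist': array([0.01071166, 0.        , 0.        , 0.        , 0.        ]), 'position': array([-49.79262985, 807.55177431, 723.0739897 ]), 'orientation': array([-1.00211278,  2.37549577, -1.13059514])}
top {'fx': 412.8893645876991, 'fy': 412.8893645876991, 'cx': 248.65073403706955, 'cy': 193.4326238028664, 'dist': array([-0.06937405,  0.        ,  0.        ,  0.        ,  0.        ]), 'position': array([ 300.19378716,  338.66640696, 1012.44263089]), 'orientation': array([-2.12291444,  2.13552809, -0.16649924])}
wrist {'fx': 280.54352622327974, 'fy': 280.54352622327974, 'cx': 258.76205570495625, 'cy': 197.30921389443816, 'dist': array([-0.06181429,  0.        ,  0.        ,  0.        ,  0.        ]), 'position': array([ 322.75436877, -597.17198946,  372.33058504]), 'orientation': array([ 2.3941331 , -1.6146641 , -0.24485913])}
[ 252.58407834 -625.51222142  230.51872398] [-3.08244002e+00 -5.98980307e-01  6.03720964e-04] 0.1 85.01411385108769
```

View pics/s0.png

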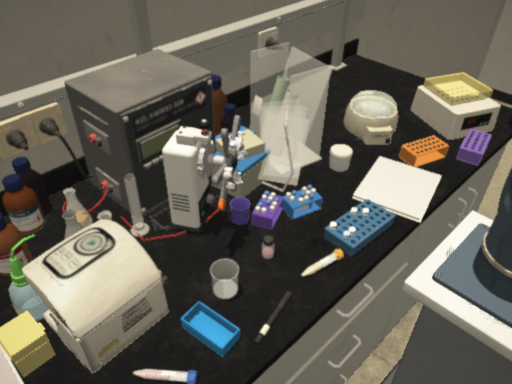

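View pics/t0.png

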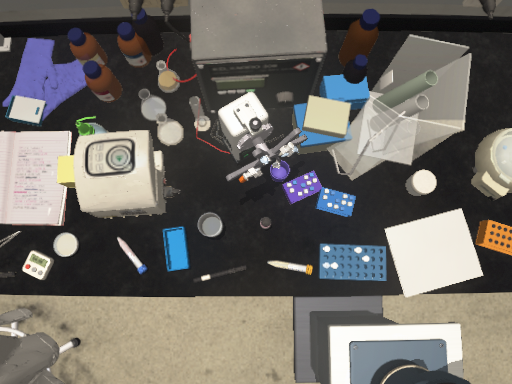

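The scene view shows the rotator at about (205,180) with the orange end near (222,208), lower left of the wheel. The top view shows its knob at about (254,124) and the wheel running from (228,178) to (305,135). I'll enlarge both.

```bash
python3 - <<'E'
import cv2,numpy as np
a=np.load('pics/s.npy')[105:235,155:285];b=np.load('pics/t.npy')[85:195,210:320]
a=cv2.resize(a,(400,400),interpolation=cv2.INTER_CUBIC);b=cv2.resize(b,(400,400),interpolation=cv2.INTER_CUBIC)
cv2.imwrite('pics/c0.png',np.hstack([a,b]))
E
```

```text
(no output)
```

View pics/c0.png

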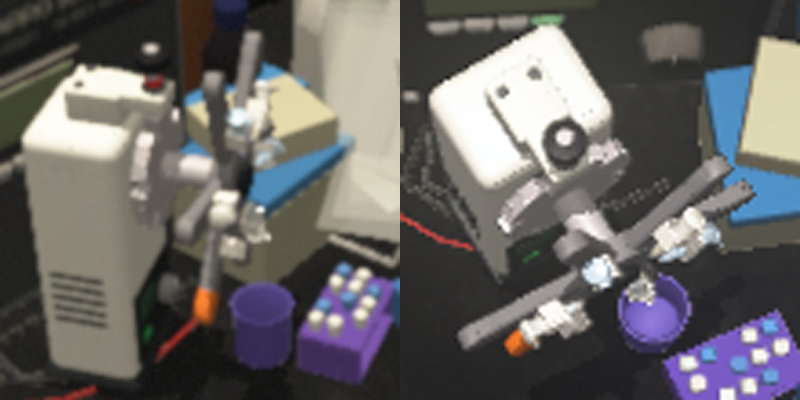

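Orange end at scene ≈(221.6,203.5) and top ≈(242.2,179.3). Knob top at scene ≈(204,122) and top ≈(255.4,124). Arm tips in the top view are at about (229,177), (299.5,132) and (305,137). Next I triangulate these.

```bash
cat > h.py <<'E'
from bench import *
import cv2,numpy as np
from scipy.spatial.transform import Rotation as R
def ray(ci,uv):
    K=np.array([[ci['fx'],0,ci['cx']],[0,ci['fy'],ci['cy']],[0,0,1]])
    n=cv2.undistortPoints(np.array([[uv]],float),K,ci['dist'])[0,0]
    return ci['position'],R.from_rotvec(ci['orientation']).apply([n[0],n[1],1.])
def onz(ci,uv,z):
    p,d=ray(ci,uv);return p+d*(z-p[2])/d[2]
def tri(c1,u1,c2,u2):
    p,d=ray(c1,u1);q,e=ray(c2,u2)
    t=np.linalg.lstsq(np.c_[d,-e],q-p,rcond=None)[0]
    a,b=p+t[0]*d,q+t[1]*e
    return (a+b)/2,np.linalg.norm(a-b)
def proj(ci,X):
    K=np.array([[ci['fx'],0,ci['cx']],[0,ci['fy'],ci['cy']],[0,0,1]])
    M=R.from_rotvec(ci['orientation']).as_matrix().T
    return cv2.projectPoints(np.atleast_2d(X).astype(float),cv2.Rodrigues(M)[0],-M@ci['position'],K,ci['dist'])[0][:,0]
E
python3 - <<'E'
from h import *
s,t=camera_info('scene'),camera_info('top')
A,B=np.load('pics/s.npy'),np.load('pics/t.npy')
for im,(x0,y0,x1,y1) in((A,(205,190,240,220)),(B,(230,168,255,190))):
    h=cv2.cvtColor(im[y0:y1,x0:x1],cv2.COLOR_BGR2HSV);m=cv2.inRange(h,(5,150,120),(20,255,255))
    n,l,st,c=cv2.connectedComponentsWithStats(m);k=1+st[1:,4].argmax();print(c[k]+[x0,y0],st[k])
for n,a,b in(('knob',(204.1,121.5),(255.4,123.5)),('orange',(221.6,203.5),(242.2,179.3))):print(n,tri(s,a,t,b))
f=lambda u,v:(u,v)
T=lambda x,y:((x-400)/400*110+210,y/400*110+85)
for n,p,z in(('knob',(565,137),275),('hubdisc',(625,258),185),('Ltip',(466,337),235),('Rup',(725,165),200),('Rlow',(745,190),150),('housFL',(503,283),0)):print(n,onz(t,T(*p),z))
# housing side lower-edge direction at top z=223: front-right/back etc
for p in((432,98),(545,30),(605,85),(480,190)):print(onz(t,T(*p),215))
E
```

```text
[220.72580645 203.98387097] [13  9  7 11 62]
[241.23076923 178.80769231] [ 9  8  6  7 26]
knob (array([557.66529804, 333.24318463, 273.08086859]), np.float64(0.1367013635045655))
orange (array([481.33341072, 361.93063232, 124.33576948]), np.float64(0.4439214844800989))
knob [558.55994703 333.2452941  275.        ]
hubdisc [517.85914388 299.09811753 185.        ]
Ltip [462.30278812 386.18716456 235.        ]
Rup [567.62823531 242.58364167 200.        ]
Rlow [568.43945253 225.15606123 150.        ]
housFL [549.32138029 375.02678671   0.        ]
[603.18762876 407.01014872 215.        ]
[643.01849879 343.56813724 215.        ]
[609.9197212  310.17779993 215.        ]
[549.33217967 379.99142182 215.        ]
```

The knob is at (558,333,273), against 275 expected. The shaft yaw is about 32°, so the hub is at about (515.5,307,185). The orange arm is at about −133°, and its radius of 89 mm fits. I'll push clockwise with the tool down, starting with the arm at −13°. I close the fingers, rise and travel.

Request:
{"method": "jog_arm", "body": {
  "increments": "0 0 -4;0 0 -8;2 -1.5 -11 0 0 -2;5.5 -4 -11 0 0 -5;9 -6.5 -11 0 0 -9.8;12.3 -9 -11 0 0 -9.8;15.6 -11.5 -11 0 0 -9.8;19 -14 -11 0 0 -9.8;22 -16.5 -11 0 0 -9.8;25 -19 -11 0 0 -9.8",
  "grip": 0
}}

```text
$.increments[0]: bad value
```

Request:
{"method": "jog_arm", "body": {
  "increments": "0 0 -4 0 0 0;0 0 -8 0 0 0;2 -1.5 -11 0 0 -2;5.5 -4 -11 0 0 -5;9 -6.5 -11 0 0 -9.8;12.3 -9 -11 0 0 -9.8;15.6 -11.5 -11 0 0 -9.8;19 -14 -11 0 0 -9.8;22 -16.5 -11 0 0 -9.8;25 -19 -11 0 0 -9.8",
  "grip": 0
}}

```text
time_s: 0.93
tool_pos: [414.2, -353.7, 341.1]
ee_rot: [-3.021, -0.861, 0.0]
force: [0.5, -0.4, -0.1]
grip_width: -0.3
grip_force: 0.0
```

Request:
{"method": "jog_arm", "body": {
  "increments": "3 -2.8 0 0 0 0;6 -5.6 0 0 0 0;9 -8.4 0 0 0 0;12 -11.2 0 0 0 0;15 -14 0 0 0 0;18 -16.8 0 0 0 0;21 -19.6 0 0 0 0;24 -22.4 0 0 0 0;26.8 -25 0 0 0 0;28.5 -28.3 0 0 0 0"
}}

```text
time_s: 1.77
tool_pos: [507.8, 36.7, 340.8]
ee_rot: [-3.021, -0.86, -0.0]
force: [0.1, -0.6, -1.0]
grip_width: -0.1
grip_force: 0.0
```

Request:
{"method": "jog_arm", "body": {
  "increments": "1.7 -3.3 0 0 0 0;3.4 -6.6 0 0 0 0;5.2 -9.9 0 0 0 0;6.9 -13.2 0 0 0 0;8.6 -16.4 0 0 0 0;10.3 -19.7 0 0 0 0;12 -23 0 0 0 0;13.8 -26.3 0 0 0 0;15.5 -29.6 0 0 0 0;15.5 -29.6 0 0 0 0"
}}

```text
time_s: 2.6
tool_pos: [478.8, 375.8, 340.2]
ee_rot: [-3.013, -0.873, 0.004]
force: [-1.8, 0.5, 0.1]
grip_width: -0.2
grip_force: 0.0
```

```bash
python3 - <<'E'
from h import *
w=get_image('wrist');s=get_image('scene');t=get_image('top')
np.save('pics/w1.npy',w)
a=cv2.resize(s[75:235,145:305],(400,400),interpolation=cv2.INTER_CUBIC)
b=cv2.resize(w,(400,300));b=np.vstack([b,np.zeros((100,400,3),np.uint8)])
cv2.imwrite('pics/c1.png',np.hstack([a,b]))
print(get_state()['tool_pos'])
E
```

```text
[482.23055491 367.76609419 340.62350973]
```

View pics/c1.png

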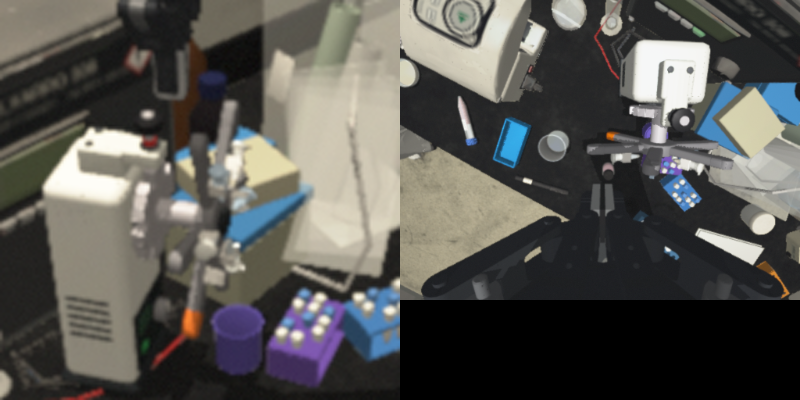

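The wrist view shows the housing with its sides vertical in the picture, so the tool yaw agrees. The knob is at full-frame (363,151), the orange end at (270,173) and the shut fingertips at about (257,240). I'll check the yaw using the bracket screws and the knob.

```bash
python3 - <<'E'
from h import *
w=camera_info('wrist');F=lambda x,y:((x-400)*1.28,y*1.28)
print('knob',onz(w,F(684,116),275));print('orange',onz(w,F(611,135),124))
for p,z in(((628,41),218),((626,98),218),((709,45),218),((671,70),251),((691,69),251)):print(onz(w,F(*p),z))
for q in(0,-22,-95):
  for z in(285,):
    pass
c,s=np.cos(.555),np.sin(.555)
H=np.array([515.5,306.9,185]);L=np.array([s,-c,0])
for a in(-133,-73,-13,47,107):
    a=np.radians(a);P=H+97*(np.sin(a)*L+np.cos(a)*np.array([0,0,1]))
    u=proj(w,P)[0];print(np.round(u/1.28+[400,0]),np.round(proj(camera_info('scene'),P)[0]-[145,75])*2.5)
E
python3 - <<'E'
import cv2,numpy as np
w=np.load('pics/w1.npy')[40:270,170:440]
cv2.imwrite('pics/c2.png',cv2.resize(w,(700,596),interpolation=cv2.INTER_CUBIC))
E
```

```text
knob [565.64685456 328.58504579 275.        ]
orange [489.28864072 355.39771995 124.        ]
[603.9783627  410.16237195 218.        ]
[551.06115985 378.00394129 218.        ]
[650.23405016 331.02098973 218.        ]
[597.53925742 358.62928129 251.        ]
[609.34392186 342.08426234 251.        ]
[601. 136.] [190. 330.]
[584. 152.] [177.5 255. ]
[650. 171.] [200.  132.5]
[726. 162.] [232.5 105. ]
[707. 142.] [240. 185.]
```

View pics/c2.png

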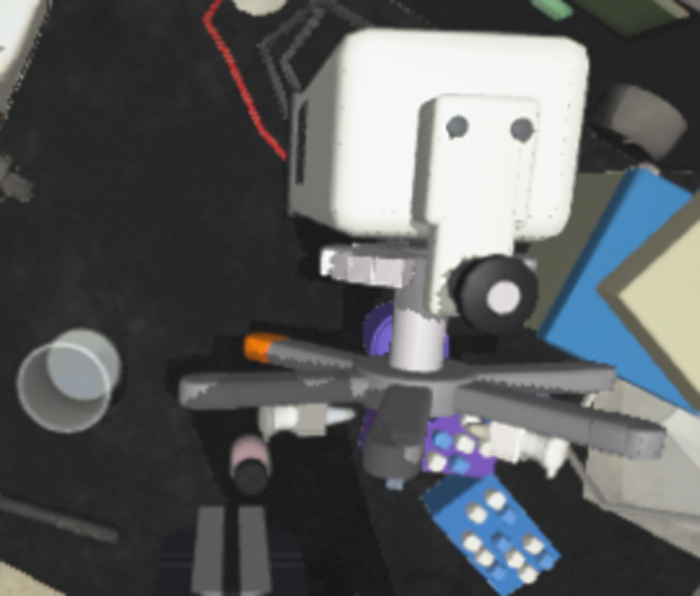

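The tips fit the predictions, allowing for a little lag in the picture. Averaged with the wrist view, the knob is at about (560,334.5) and the hub at about (517.5,308.4). Next I go down to the left of the −13° arm, offset to the back so the tubes stay clear.

Request:
{"method": "jog_arm", "body": {
  "increments": "0.4 0 -0.5 0 0 0;0.8 0 2 0 0 0;0.8 0 4.5 0 0 0;0.8 0 7 0 0 0;0.8 0 8.5 0 0 0;0.8 0 8.5 0 0 0;0.8 0 8.5 0 0 0;0.8 0.5 8.5 0 0 0;0.8 1 8.5 0 0 0;0.8 1.2 8.5 0 0 0"
}}

```text
time_s: 3.58
tool_pos: [496.9, 360.9, 257.7]
ee_rot: [3.022, 0.858, 0.003]
force: [-0.5, -0.5, -0.6]
grip_width: 0.1
grip_force: 0.0
```

```bash
cat >> h.py <<'E'
def qsz():
    s=get_state();c=s['tool_pos']-np.array([517.5,308.4,185]);a=.553
    x=np.array([np.cos(a),np.sin(a),0]);y=np.array([np.sin(a),-np.cos(a),0])
    f=s['force'];return np.round([c@y,c@x,c[2]+185],1),np.round([f@y,f@x,f[2]],1),s['time_s']
E
python3 -c "
from h import *;print(qsz(),get_state()['ee_rot'])"
```

```text
(array([-55.5,  10. , 257.7]), array([ 0.2, -0.7, -0.6]), 3.5833) [3.02212298 0.85805983 0.00348974]
```

Request:
{"method": "jog_arm", "body": {
  "increments": "0 0.6 0 0 0 0;0 1.2 0 0 0 0;0 1.6 0 0 0 0;0 2 -0.1 0 0 0;0 2.4 -0.3 0 0 0;0 2.8 -0.5 0 0 0;0 3.2 -0.6 0 0 0;0 3.6 -0.7 0 0 0;0 4 -0.7 0 0 0;0 4.4 -0.7 0 0 0"
}}

```text
time_s: 4.42
tool_pos: [518.8, 324.1, 263.4]
ee_rot: [3.021, 0.861, -0.0]
force: [-1.3, 0.3, 1.3]
grip_width: -0.0
grip_force: 0.7
```

```bash
python3 -c "
from h import *;print(qsz())
w=get_image('wrist');cv2.imwrite('pics/c3.png',cv2.resize(w[100:300,150:450],(600,400)))"
```

```text
(array([-12.7,   9.3, 263.4]), array([-1. , -1. ,  1.3]), 4.4167)
```

View pics/c3.png

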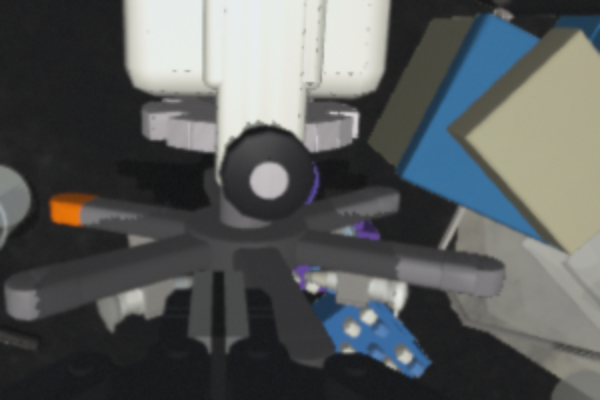

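The fingers at picture (218,290) are against the left side of the upper arm and push it to the right. I follow the arc on to about +50°.

Request:
{"method": "jog_arm", "body": {
  "increments": "0 0.6 -0.1 0 0 0;0 1.2 0 0 0 0;0 1.8 0.1 0 0 0;0 2.4 0.2 0 0 0;0 3 0.4 0 0 0;0 3.6 0.7 0 0 0;0 4.2 1 0 0 0;0 4.8 1.4 0 0 0;0 5.4 1.9 0 0 0;0 5.6 2.1 0 0 0"
}}

```text
time_s: 5.3
tool_pos: [549.0, 275.2, 241.4]
ee_rot: [3.021, 0.858, -0.0]
force: [-0.1, 0.4, 1.3]
grip_width: 0.1
grip_force: 0.8
```

```bash
python3 -c "
from h import *;print(qsz())
w=get_image('wrist');cv2.imwrite('pics/c4.png',cv2.resize(w[100:300,100:450],(700,400)))"
```

```text
(array([ 44.8,   9.4, 241.4]), array([-0.3,  0.2,  1.3]), 5.3)
```

View pics/c4.png

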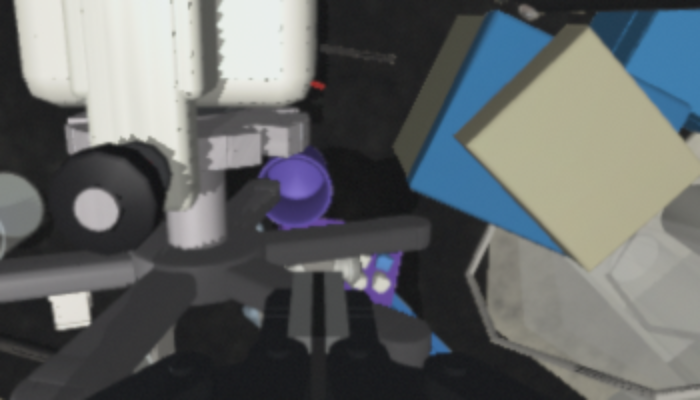

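The arm is now at about +48° and the next one stands at upper left, about −12°. I lift, cross back left and repeat.

Request:
{"method": "jog_arm", "body": {
  "increments": "0 -0.2 -3 0 0 0;0 -0.2 -6 0 0 0;0 -0.5 -8 0 0 0;0 -3.5 -8 0 0 0;0 -6.8 -8 0 0 0;0 -9.8 -8 0 0 0;0 -11 -7 0 0 0;0 -11 -4.5 0 0 0;0 -11 -1.6 0 0 0;0 -11 -1.6 0 0 0"
}}

```text
time_s: 6.18
tool_pos: [488.4, 368.4, 253.0]
ee_rot: [3.017, 0.861, -0.012]
force: [-0.5, -0.5, -0.3]
grip_width: 0.1
grip_force: 0.0
```

```bash
python3 -c "
from h import *;print(qsz())
w=get_image('wrist');cv2.imwrite('pics/c5.png',cv2.resize(w[100:300,150:450],(600,400)))"
```

```text
(array([-66.3,   6.7, 253. ]), array([ 0.1, -0.7, -0.3]), 6.1833)
```

View pics/c5.png

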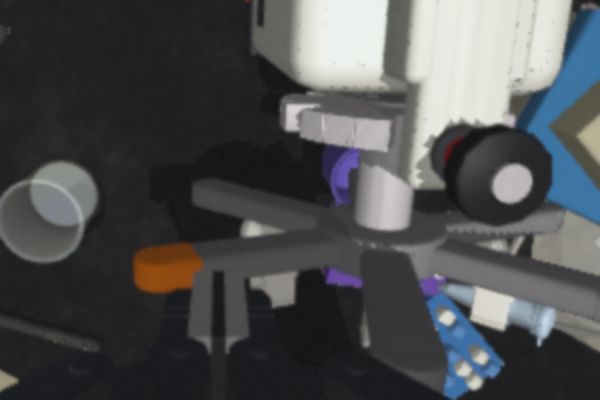

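The orange end is at (165,268) to the left, and the upper arm at (405,320) is right of the fingers. Second stroke.

Request:
{"method": "jog_arm", "body": {
  "increments": "0.2 1 0 0 0 0;0.2 1.8 0 0 0 0;0.2 2.5 0 0 0 0;0.2 3 -0.3 0 0 0;0.2 3.5 -0.5 0 0 0;0.2 4 -0.7 0 0 0;0.2 4.5 -0.8 0 0 0;0.2 5 -0.8 0 0 0;0.2 5.5 -0.8 0 0 0;0.2 6 -0.8 0 0 0"
}}

```text
time_s: 7.07
tool_pos: [523.8, 320.3, 266.5]
ee_rot: [-3.021, -0.861, -0.001]
force: [-1.0, 1.2, 1.9]
grip_width: 0.0
grip_force: 0.8
```

Request:
{"method": "jog_arm", "body": {
  "increments": "0 0.6 0 0 0 0;0 1.2 0 0 0 0;0 1.8 0.1 0 0 0;0 2.4 0.3 0 0 0;0 3 0.6 0 0 0;0 3.6 0.9 0 0 0;0 4.2 1.3 0 0 0;0 4.6 1.7 0 0 0;0 4.9 2.0 0 0 0;0 4.9 2.0 0 0 0"
}}

```text
time_s: 7.9
tool_pos: [549.8, 277.7, 245.4]
ee_rot: [3.021, 0.859, -0.001]
force: [0.7, -0.2, -0.7]
grip_width: 0.2
grip_force: 0.2
```

```bash
python3 -c "
from h import *;print(qsz())"
```

```text
(array([ 43.1,  11.3, 245.4]), array([ 0.5,  0.5, -0.7]), 7.9)
```

Lift, then move clear to the left and measure the orange arm.

Request:
{"method": "jog_arm", "body": {
  "increments": "0 -0.2 -3 0 0 0;0 -0.2 -6 0 0 0;-0.2 -0.5 -8.5 0 0 0;-0.2 -3.5 -8.5 0 0 0;-0.2 -6.8 -8.5 0 0 0;-0.2 -9.8 -8.5 0 0 0;-0.2 -11 -8.5 0 0 0;-0.2 -11 -8.5 0 0 0;-0.2 -11 -8.5 0 0 0;-0.2 -11 -8.5 0 0 0"
}}

```text
time_s: 8.73
tool_pos: [490.6, 369.9, 331.0]
ee_rot: [3.021, 0.858, -0.0]
force: [0.3, -0.5, -0.2]
grip_width: 0.1
grip_force: 0.0
```

```bash
python3 - <<'E'
from h import *
print(qsz());w=camera_info('wrist');W=get_image('wrist');S=get_image('scene');T=get_image('top')
m=[]
for n,im in(('w',W),('s',S[:235,:300]),('t',T[80:200,200:330])):
    h=cv2.cvtColor(im,cv2.COLOR_BGR2HSV);k=cv2.inRange(h,(5,150,70),(20,255,255))
    _,l,st,c=cv2.connectedComponentsWithStats(k)
    for j in np.argsort(-st[1:,4])[:3]+1:print(n,c[j],st[j])
cv2.imwrite('pics/c6.png',np.hstack([cv2.resize(W[100:300,150:450],(480,320)),cv2.resize(S[75:235,145:305],(320,320))]))
E
```

```text
(array([-66.5,   9.4, 331. ]), array([ 0.6, -0.1, -0.2]), 8.7333)
w [314.85346535 226.52079208] [303 215  25  24 505]
w [467.53846154 344.31730769] [458 337  21  17 104]
w [491.71153846 377.69230769] [487 372  10  12  52]
s [ 17.65306122 198.02040816] [  3 187  31  22 441]
s [  9.72222222 230.34722222] [  0 224  20  11 144]
s [224.8452381  131.39285714] [221 126   9  13  84]
t [59.08333333 71.125     ] [54 67 11 10 72]
```

View pics/c6.png

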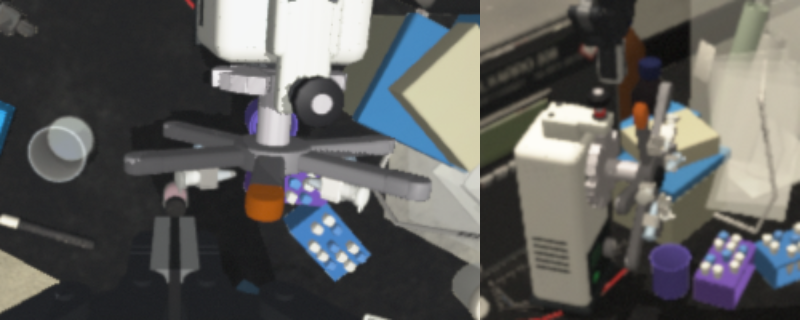

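The orange arm is now near the top, at (265,200) in the wrist crop. Now its angle, relative to the knob's line.

```bash
python3 - <<'E'
from h import *
w,s,t=[camera_info(n) for n in('wrist','scene','top')]
a=.553;y=np.array([np.sin(a),-np.cos(a),0]);x=np.array([np.cos(a),np.sin(a),0])
O=[tri(s,(224.8,131.4),t,(259.1,151.1))[0],onz(w,(314.9,226.5),277)]
K=[tri(s,(204.1,121.5),t,(255.4,123.5))[0],onz(w,(150+322*.625,100+102*.625),275)]
for o,k in zip(O,K):print(o,k,'lat',(o-k)@y,'back',(o-k)@x,'angle',np.degrees(np.arctan2((o-k)@y,o[2]-185)))
print('hubrel',[(o-[517.5,308.4,185])@y for o in O])
# arm tips level pair: left/right from wrist at assumed z for angle 0 (+-60deg -> z=233.5)
W=lambda u,v:(150+u*.625,100+v*.625)
for p in((128,163),(428,188)):q=onz(w,W(*p),185+97*.5)-[517.5,308.4,185];print(q@y,q@x)
E
```

```text
[504.47255463 326.65318487 271.32559704] [557.66529804 333.24318463 273.08086859] lat -22.331309089084876 back -48.72585230526715 angle -14.50372743509159
[506.71422884 330.24267204 277.        ] [559.77063932 334.95308065 275.        ] lat -23.859144267248713 back -47.62259838295277 angle -14.538710533285395
hubrel [np.float64(-22.375162882201042), np.float64(-24.252223968402774)]
-92.56858999753756 7.8516352622876475
81.16820206529196 -7.597112286390871
```

The orange arm is at −14.5°. A last push on it from the left brings it upright, with the finger's right side at lateral −9 mm.

Request:
{"method": "jog_arm", "body": {
  "increments": "0 0 2.5 0 0 0;0 0 5 0 0 0;0 0 7.2 0 0 0;0 0.8 7.2 0 0 0;0 1.6 7.2 0 0 0;0 2.4 7.2 0 0 0;0 3 7.2 0 0 0;0 3.5 7 0 0 0;0 4 6.8 0 0 0;0 4.3 6.7 0 0 0"
}}

```text
time_s: 9.72
tool_pos: [513.0, 334.1, 265.3]
ee_rot: [-3.022, -0.859, -0.002]
force: [-0.7, 0.6, -0.2]
grip_width: 0.3
grip_force: 0.6
```

Request:
{"method": "jog_arm", "body": {
  "increments": "0 0.2 0 0 0 0;0 0.4 0 0 0 0;0 0.6 0 0 0 0;0 0.7 0 0 0 0;0 0.7 0 0 0 0;0 0.7 0 0 0 0"
}}

```text
time_s: 10.22
tool_pos: [516.0, 328.6, 264.2]
ee_rot: [3.021, 0.86, -0.0]
force: [-1.0, 0.4, 0.3]
grip_width: 0.1
grip_force: 0.2
```

```bash
cat > ang.py <<'E'
from h import *
print(qsz());w,s,t=[camera_info(n) for n in('wrist','scene','top')]
W=get_image('wrist');S=get_image('scene');T=get_image('top')
a=.553;y=np.array([np.sin(a),-np.cos(a),0])
def big(im,x0,y0,x1,y1):
    k=cv2.inRange(cv2.cvtColor(im[y0:y1,x0:x1],cv2.COLOR_BGR2HSV),(5,150,70),(20,255,255))
    _,l,st,c=cv2.connectedComponentsWithStats(k);j=1+st[1:,4].argmax();print(st[j]);return c[j]+[x0,y0]
ws,ss,ts=big(W,200,150,450,330),big(S,195,90,270,180),big(T,220,100,310,190)
for o in(tri(s,ss,t,ts)[0],onz(w,ws,277)):
    l=(o-[517.5,308.4,185])@y;print(o,l,np.degrees(np.arctan2(l,o[2]-185)))
E
python3 ang.py
```

```text
(array([-18. ,   9.4, 264.2]), array([-0.9, -0.6,  0.3]), 10.2167)
[ 88 109  30  25 541]
[32 28  6 13 74]
[47 40 10 10 54]
[516.30388636 303.46051599 273.67317198] 3.57501723211879 2.3087312763810166
[524.99361906 307.62169363 277.        ] 4.598268659797019 2.8613296695723545
```

Request:
{"method": "jog_arm", "body": {
  "increments": "0 -1 0 0 0 0;0 -3 0 0 0 0;0 -4 -2 0 0 0;0 -4 -5 0 0 0;0 -4 -7.5 0 0 0;0 -4 -7.5 0 0 0;0 -4 -7.5 0 0 0;0 -4 -7.5 0 0 0"
}}

```text
time_s: 11.03
tool_pos: [494.5, 362.8, 338.6]
ee_rot: [3.021, 0.861, -0.001]
force: [-0.4, -0.8, 0.3]
grip_width: -0.3
grip_force: 0.0
```

```bash
python3 ang.py
```

```text
(array([-58.4,   9. , 338.6]), array([ 0.5, -0.7,  0.3]), 11.0333)
[123  63  28  22 478]
[30 28  8 13 99]
[47 39 10 11 76]
[518.61976041 304.02557176 272.35954431] 4.310576897628872 2.8248512126765015
[519.80718785 307.44520337 277.        ] 2.0243196874509604 1.2605028451915252
```

The orange arm is at about +1 to +3°, inside the 5° capture range. I go above the knob and press.

Request:
{"method": "jog_arm", "body": {
  "increments": "1.5 2 0 0 0 0;3 4 0 0 0 0;4.1 5.8 0 0 0 0;4.1 5.8 0 0 0 0;4.1 5.8 2 0 0 0;4.1 5.8 4 0 0 0;4.1 5.8 5 0 0 0;4.1 5.8 5.5 0 0 0;4.1 5.8 5.5 0 0 0;4.1 5.8 5.5 0 0 0"
}}

```text
time_s: 12.02
tool_pos: [560.4, 335.2, 284.7]
ee_rot: [-3.021, -0.861, -0.0]
force: [0.3, -0.7, -0.5]
grip_width: 0.2
grip_force: 0.0
```

```bash
python3 - <<'E'
from h import *
print(qsz());W=get_image('wrist');T=get_image('top');S=get_image('scene')
cv2.imwrite('pics/c7.png',np.hstack([cv2.resize(W[100:300,150:450],(450,300)),cv2.resize(S[75:185,155:265],(300,300))]))
E
```

```text
(array([ -0.3,  50.6, 284.7]), array([ 0.8, -0.2, -0.5]), 12.0167)
```

View pics/c7.png

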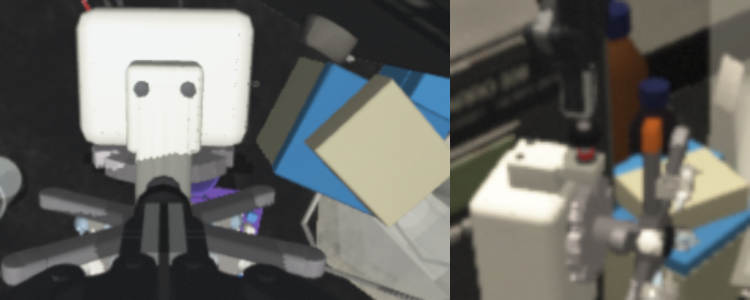

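The fingers are centred over the knob and the orange arm is upright. I press slowly.

Request:
{"method": "jog_arm", "body": {
  "increments": "0 0 0.4 0 0 0;0 0 0.7 0 0 0;0 0 0.9 0 0 0;0 0 1.05 0 0 0;0 0 1.2 0 0 0;0 0 1.35 0 0 0;0 0 1.5 0 0 0"
}}

```text
time_s: 12.75
tool_pos: [560.4, 335.1, 269.5]
ee_rot: [-3.021, -0.86, -0.001]
force: [-2.1, -0.6, 5.2]
grip_width: 0.0
grip_force: 2.2
```

Request:
{"method": "jog_arm", "body": {
  "increments": "0 0 0.1 0 0 0;0 0 0.2 0 0 0;0 0 0.3 0 0 0;0 0 0.4 0 0 0;0 0 0.4 0 0 0"
}}

```text
time_s: 13.17
tool_pos: [560.4, 335.0, 265.3]
ee_rot: [-3.021, -0.86, -0.0]
force: [0.5, -1.5, 3.8]
grip_width: 0.1
grip_force: 2.0
```

Still sinking with little force. I go on to the hard stop.

Request:
{"method": "jog_arm", "body": {
  "increments": "0 0 0.1 0 0 0;0 0 0.15 0 0 0;0 0 0.2 0 0 0;0 0 0.2 0 0 0"
}}

```text
time_s: 13.5
tool_pos: [560.5, 335.1, 265.0]
ee_rot: [-3.021, -0.86, -0.003]
force: [-4.6, -2.8, 15.4]
grip_width: 0.1
grip_force: 7.4
```

It reached the hard stop at 265.0 mm with 15 N, so the plunger is fully down. I lift off and check.

Request:
{"method": "jog_arm", "body": {
  "increments": "0 0 -1 0 0 0;0 0 -3 0 0 0;0 0 -6 0 0 0;0 0 -9 0 0 0;0 -3 -10 0 0 0;0 -6 -10 0 0 0;0 -9 -10 0 0 0;0 -9 -10 0 0 0;0 -9 -10 0 0 0"
}}

```text
time_s: 14.25
tool_pos: [511.4, 413.4, 363.0]
ee_rot: [-3.019, -0.866, 0.001]
force: [-0.2, -0.8, -0.4]
grip_width: -0.1
grip_force: 0.0
```

```bash
python3 - <<'E'
from h import *
exec(open('ang.py').read())
cv2.imwrite('pics/c8.png',np.hstack([cv2.resize(W,(400,300)),cv2.resize(S[75:185,155:265],(300,300))]))
E
```

```text
(array([-92.6,  49.9, 363. ]), array([ 0.6, -0.6, -0.4]), 14.25)
[147  95  24  21 388]
[ 30  28   8  14 101]
[46 39 10 11 76]
[516.99721127 306.04536396 273.30909293] 1.7395977419882878 1.1285216036821886
[519.00279479 310.6076199  277.        ] -1.0892483439997538 -0.6783306203363717
```

View pics/c8.png

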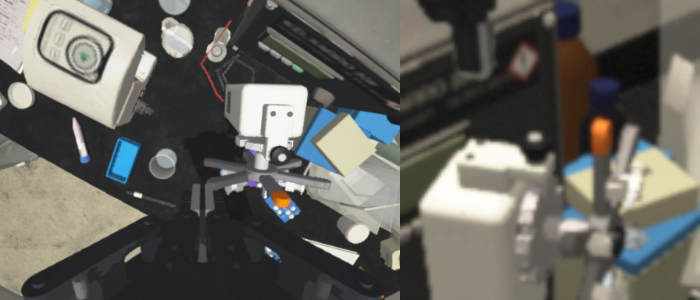

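The orange arm is upright at about 0°. The knob sits down on the bracket with its red ring no longer showing, and the robot is clear. I hand in.

```bash
python3 -c "
from bench import close_job;print(close_job())"
```

```text
the job is handed in; nothing more can be done
None
```

The job is handed in at about 14 s: the orange-ended arm points straight up (within about 1° by camera), the plunger is pressed to its stop and locks the wheel, and the arm stands clear.

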